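# Push the paddle board home into the corner stop

### The job

Get the rectangular paddle board ready for rolling out the next flatbread: push it along the table with the fingertips, fully home into the L-shaped wooden corner stop, its long side flush against the long rail and the end without the handle up against the short block. Only slide it flat on the table, never lifting or tipping it, and leave the other things where they are.

Things in the scene. Friction and masses are not known exactly. Their poses are not given: they have to be found in the camera images.
- board: Loose rectangular paddle board, light wood, 0.25 to 0.5 kg, flat on the table, slides easily. Blade 110 mm (x) by 160 mm (y), 25 mm thick; a handle 34 mm wide (x), as thick as the blade, sticks out 70 mm from the middle of the -y end (to y = -150 mm). Origin: centre of the blade's underside. Starts on the robot's side of the stop, within 0.35 rad of its orientation, handle away from the short block.
- board_corner (a point): The blade's corner at +55 mm x, +80 mm y of the board's origin, on its underside: the corner far from the robot and far from the handle. It comes to the origin of corner_stop when the board is home.
- corner_stop: L-shaped stop of dark wood, screwed down, 25 mm high, bars 24 mm wide. Origin: table height, where the inner faces meet. Long rail: inner face x = 0, from y = 0 to -300 mm, lying on the +x side. Short block: inner face y = 0, from x = 0 to -100 mm, lying on the +y side. x points away from the robot. Board home: same orientation, its origin at x -55, y -80 mm.
- cup: Bystander, loose, to be left alone: white ceramic cup, 68 mm across, 75 mm high. Origin: under its middle.
- cutter: Bystander, loose, to be left alone: steel ring cutter, 72 mm across, 35 mm high. Origin: under its middle.
- jar: Bystander, loose, to be left alone: glass jar with a steel lid, 64 mm across, 90 mm high. Origin: under its middle.
- bowl: Bystander, loose, to be left alone: white ceramic bowl, 130 mm across, 50 mm high. Origin: under its middle.
- salt: Bystander, loose, to be left alone: small lidded wooden salt pot close beside the mouth of the corner stop, 40 mm across, 45 mm high. Origin: under its middle.
- pin: Bystander, loose, to be left alone: wooden rolling pin lying beyond the corner stop, 380 mm long, 44 mm thick. Origin: under its middle.
- scraper: Bystander, loose, to be left alone: dough scraper lying flat, steel blade and dark wooden grip, about 90 x 155 mm, 18 mm high. Origin: under its middle.

How it is judged:
By the outcome, as a careful person would: the job done as asked, in the order asked, and still so for the second after the job is handed in, with the robot touching nothing.
It also fails if it takes over 42 s, if anything falls off the work surface, if the arm or the gripper's body presses on something with over 40 N, if the wrist force passes 120 N, or if a joint passes its speed limit or range.

### The arm

A 6-joint arm with a two-finger parallel gripper is mounted at the origin on the work surface. World frame = base frame: x ahead of the robot, y to its left, z up, the work surface at z = 0. Lengths are in mm, angles in degrees, forces in N, time in s.
With the tool pointing down it reaches from about 325 to 925 mm from the base axis. Payload 3.1 kg.
Tool frame: the origin (TCP) lies at the very end of the fingers, on their centre line; the grasp point (between the pads) lies grasp_offset behind it (grasp_offset is the distance from the TCP to the grasp point, in mm); z points along the fingers, y is the line along which they close (so a half turn about z gives the same grasp; the last joint's range is limited). The gripper opens to 85 mm and grips with 20 to 120 N. Pads are 22 mm wide; open, the fingers measure 114 mm over their backs; the gripper's body (76 mm by 85 mm) begins 54 mm behind the grasp point. The pads swing forward as they close: fully open they stand 13 mm farther back than shut.
Start: joints at [64.217, 12.427, 92.441, -0, 75.132, -6.429], TCP at [207.115, 589.697, 231.3] pointing down, gripper open.
Joint ranges: [-157.48, 157.48], [-44.54, 120.13], [17.64, 146.25], [-64.5, 244.5], [7.68, 150.69], [-147.95, 147.95]. Speed limits (degrees/s): [159.86, 159.86, 180, 180, 180, 180].

### API

Orientations are given as [roll, pitch, yaw] about the fixed x, y, z axes, in that order (R = Rz(yaw) Ry(pitch) Rx(roll)).
In Python, from station import * gives the robot as it stands. Calls block until the motion is done:
- goto(position, orientation): joint-space move of the TCP to a pose.
- move_l(position, attitude=None, speed=150): straight line of the TCP; attitude=None keeps the orientation; speed is the mean speed in mm/s.
- move_j(angles): joint-space move.
- grip(opening, squeeze=None): finger opening in mm; squeeze is the grip in N (None keeps the last); returns when the fingers have stopped.
- wait(seconds).
- solve_ik(position, orientation): joint angles nearest the present ones, or None.
- get_obs(): the state.
- get_image(name): name is "scene" or "top" or "wrist"; returns the picture (384x512x3 uint8, red, green, blue); there is no depth.
- get_calibration(name): a dict with "fx", "fy", "cx", "cy" (pixels), "R" (3x3) and "t" (3): a world point X has camera coordinates R X + t; the wrist camera has in their place "mount" (4x4, takes a point from camera to tool coordinates, whose origin is the TCP and whose axes are the flange's). Camera axes: x right, y down, z forward; pixel columns grow to the right and rows downward; lengths in mm; the calibration is good to about 2 mm. A picture is of the moment at which its call begins: read the wrist's pose just before it. get_calibration takes no time and is no camera call.
A pose or a line that the arm cannot do raises Unreachable and nothing moves.
- sign_off(): hands the job in; it is judged then, once.
Trained networks look in the newest picture that a camera, given by its name, has taken for a name from the list of things; names that differ only in an ending like _2 or _b are one class to them, and where a whole thing is asked for, a point or a joint stands for the part that bears it (a point fixed in the world has none). Each returns a list of dicts, best first, with "score" (0 to 1); they miss things now and then, are a little off and sometimes report something else, mostly with a low value. They report only what shows in the picture. A call takes as long as a camera call.
- spot_in(name, camera): "extent" ([centre column, centre row, width, height] in pixels, round what is visible of it).
- regions_of(name, camera): "region" (384x512 bool, what is visible of it) and "extent" ([centre column, centre row, width, height] in pixels, round what is visible of it).
The state is a dict: "t": time; "joint_pos": joint angles; "qvel": joint speeds; "effort": joint torques, N m; "tcp_pos": TCP position; "ee_rot": TCP orientation; "wrist_force": force on the tool from outside, world axes, zero at the start; "moment": the same for the moment, N m; "grip_width": finger opening in mm; "grip_force": force on a finger pad.
Only numpy, scipy, OpenCV 4.12 (cv2) and the standard library are available. Lean on these libraries where they do the work, as an engineer would, in place of code of your own. Each camera call takes 0.05 s, during which the arm holds its last target. There are 200 camera calls.

## Working session

There is one attempt and no reset: what is moved stays moved. The work goes in short steps, each a Python script; the robot and the scene stay as the last script left them, time stands still between calls to the robot, and variables do not carry over. Pictures are saved under pics/ and viewed, at most 10 in all, crops included, and the job is handed in when it is done.

```bash
mkdir -p pics; ls; python3 - <<'E'
from station import *
import cv2,numpy as np
for n in("top","scene"):
    im=get_image(n); cv2.imwrite(f"pics/{n}0.png",im[:,:,::-1]); c=get_calibration(n); print(n,c)
    for k in("board","corner_stop","salt","cup","cutter","jar","bowl","pin","scraper"):
        r=spot_in(k,n); print(k,[(round(d["score"],2),np.round(d["extent"]).tolist()) for d in r[:2]])
print(get_obs())
E
```

```text
pics
top {'fx': 470.84882266359335, 'fy': 470.84882266359335, 'cx': 258.858435442057, 'cy': 186.3355572885053, 'R': array([[ 6.71392697e-03, -9.99977025e-01, -9.33681849e-04],
       [-9.79703471e-01, -6.39074088e-03, -2.00350361e-01],
       [ 2.00339791e-01,  2.25986904e-03, -9.79723870e-01]]), 't': array([  62.4802235 ,  626.99278749, 1512.5897574 ])}
board [(0.74, [274.0, 217.0, 70.0, 34.0]), (0.67, [275.0, 144.0, 110.0, 14.0])]
corner_stop [(0.74, [261.0, 188.0, 94.0, 37.0])]
salt []
cup [(0.61, [161.0, 241.0, 22.0, 22.0])]
cutter [(0.65, [381.0, 242.0, 19.0, 22.0])]
jar [(0.56, [388.0, 210.0, 25.0, 23.0])]
bowl [(0.73, [152.0, 184.0, 36.0, 37.0]), (0.71, [220.0, 229.0, 7.0, 7.0])]
pin [(0.92, [276.0, 144.0, 111.0, 12.0])]
scraper [(0.62, [126.0, 231.0, 48.0, 31.0])]
scene {'fx': 429.25411775161217, 'fy': 429.25411775161217, 'cx': 253.5137879077633, 'cy': 191.41974791798535, 'R': array([[ 0.11583531,  0.99313439,  0.01631775],
       [ 0.73928768, -0.07523272, -0.66917394],
       [-0.66335202,  0.08957748, -0.74292663]]), 't': array([-162.45063003, -398.34188042, 1613.29009659]
[... 472 characters left out ...]
0, 163.0, 56.0, 23.0])]
{'t': 1.0, 'joint_pos': array([ 6.42187089e+01,  1.24276043e+01,  9.24400166e+01,  1.67106678e-03,
        7.51337789e+01, -6.42813347e+00]), 'qvel': array([ 0.05777455,  0.1600703 , -0.08801353,  0.00958806,  0.06465343,
       -0.03803945]), 'effort': array([-7.18245883e-05, -3.96905673e+01, -3.04263532e+01, -8.11858740e-05,
        6.06605972e-04,  1.81200386e-05]), 'tcp_pos': array([207.08991321, 589.70583212, 231.30771014]), 'ee_rot': array([-1.79998790e+02, -1.76167595e-03,  1.60646414e+02]), 'wrist_force': array([-0.47418375,  0.47824929,  0.66451916]), 'moment': array([-0.01853501, -0.01736987, -0.00976154]), 'grip_force': 0.0, 'grip_width': 85.46371886916941}
```

View pics/top0.png

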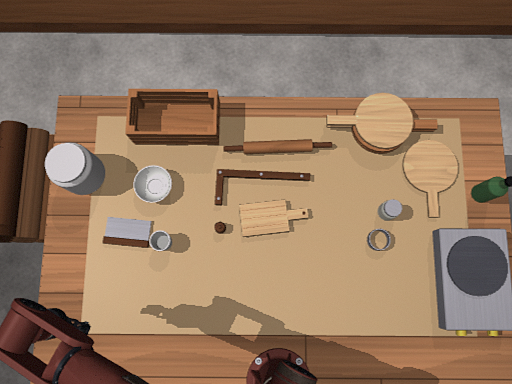

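The top view shows the board at about (265,217) with its handle to the right. The stop's inner corner is near (223,178), its rail ends near (310,177), and the salt pot is at (220,228). Next I'll fit models to the silhouettes.

```bash
cat > h.py <<'E'
from station import *
import cv2,numpy as np
from scipy.optimize import minimize
def Rm(rpy):
    from scipy.spatial.transform import Rotation as Ro
    return Ro.from_euler('xyz',rpy,degrees=True).as_matrix()
def box(x0,x1,y0,y1,h=25): return np.array([[x,y,z] for x in(x0,x1) for y in(y0,y1) for z in(0,h)],float)
MODEL=dict(board=[box(-55,55,-80,80),box(-17,17,-150,-80)],
           corner_stop=[box(0,24,-300,24),box(-100,24,0,24)],
           salt=[np.array([[20*np.cos(a),20*np.sin(a),z] for a in np.linspace(0,6.28,24) for z in(0,45)])])
def cam(name,obs=None):
    c=get_calibration(name)
    K=np.array([[c['fx'],0,c['cx']],[0,c['fy'],c['cy']],[0,0,1]])
    if name=='wrist':
        M=np.array(c['mount']); T=np.eye(4); T[:3,:3]=Rm(obs['ee_rot']); T[:3,3]=obs['tcp_pos']
        W=np.linalg.inv(T@M); return K,W[:3,:3],W[:3,3]
    return K,np.array(c['R']),np.array(c['t'])
def proj(C,X):
    p=(C[0]@(C[1]@X.T+C[2][:,None])).T; return p[:,:2]/p[:,2:]
def place(p,X):
    a=np.radians(p[2]);c,s=np.cos(a),np.sin(a)
    return X@np.array([[c,s,0],[-s,c,0],[0,0,1]])+[p[0],p[1],0]
def sil(C,name,p,S=4):
    m=np.zeros((384*S,512*S),np.uint8)
    for b in MODEL[name]:
        h=cv2.convexHull(((proj(C,place(p,b))+.5)*S).astype(np.float32))
        cv2.fillConvexPoly(m,np.round(h).astype(np.int32),1)
    return cv2.resize(m.astype(np.float32),(512,384),interpolation=cv2.INTER_AREA)
def fit(views,name,p0):
    def cost(p):
        return sum(1-np.minimum(s,m).sum()/np.maximum(s,m).sum() for C,m in views for s in[sil(C,name,p)])/len(views)
    p0=np.array(p0,float)
    for sc in(12,4):
        r=minimize(cost,p0,method='Nelder-Mead',options=dict(initial_simplex=p0+np.vstack([np.zeros(3),np.diag([sc*2,sc*2,sc])]),xatol=.1,fatol=1e-5,maxiter=150)); p0=r.x
    return p0,1-r.fun
def back(C,uv,z):
    d=C[1].T@np.linalg.inv(C[0])@[*uv,1]; o=-C[1].T@C[2]; return (o+d*(z-o[2])/d[2])[:2]
E
python3 - <<'E'
from h import *
print(get_calibration('wrist'))
V={}
C=cam('top')
for k,uv,y in(("board",(265,217),0),("corner_stop",(224,178),0),("salt",(220,228),0)):
    p0=[*back(C,uv,20),0]; vs=[]
    for n in("top","scene"):
        r=regions_of(k,n)
        r=[d for d in r if np.hypot(*(np.array(d['extent'][:2])-proj(cam(n),np.array([[*p0[:2],0]]))[0]))<60]
        if r: vs.append((cam(n),r[0]['region'].astype(float)))
    print(k,np.round(p0),[np.round(fit([v],k,p0)[0],1) for v in vs], fit(vs,k,p0) if vs else None)
for n,uv in(("cup",(161,241)),("cutter",(381,242)),("jar",(388,210)),("bowl",(152,184)),("salt",(220,228)),("scr",(126,231))): print(n,back(C,uv,30))
print(get_obs()['t'])
E
```

```text
{'fx': 341.8266176142964, 'fy': 341.8266176142964, 'cx': 257.41888166184964, 'cy': 193.50672705358346, 'mount': array([[-1.44100200e-03, -9.47488358e-01, -3.19787014e-01,
         8.19365997e+01],
       [ 9.99998801e-01, -1.18418011e-03, -9.97549574e-04,
        -1.06558806e+00],
       [ 5.66481186e-04, -3.19788069e-01,  9.47488929e-01,
        -1.42342187e+02],
       [ 0.00000000e+00,  0.00000000e+00,  0.00000000e+00,
         1.00000000e+00]])}
board [529.  45.   0.] [array([527.8,  51.2,   7.5]), array([525.4,  48.9,   7. ])] (array([526.69846259,  49.58700043,   7.41347377]), np.float64(0.9294475705095486))
corner_stop [664. 187.   0.] [array([671.7, 193. ,  -2.2]), array([669.5, 192.4,  -1.6])] (array([670.95292122, 192.29031646,  -2.05616594]), np.float64(0.9029010155145208))
salt [491. 197.   0.] [array([492.1, 198.9,   4.6]), array([490.8, 200.6,  -0.7])] (array([492.3831797 , 198.92789821,   6.35193313]), np.float64(0.7537871357059036))
cup [444.85782455 392.41413127]
cutter [ 446.40309396 -342.309463  ]
jar [ 554.52180191 -370.87584644]
bowl [639.18780317 432.64691557]
salt [489.7014672  196.28381855]
scr [477.5256193  511.50138306]
1.3
```

```bash
python3 - <<'E'
from h import *
goto([470,60,260],[180,0,178]); grip(60); wait(.3)
o=get_obs(); im=get_image('wrist'); C=cam('wrist',o)
rb=regions_of('board','wrist'); rs=regions_of('corner_stop','wrist'); rsa=regions_of('salt','wrist')
for r,k,p0 in((rb,'board',[526.7,49.6,7.4]),(rs,'corner_stop',[671,192.3,-2]),(rsa,'salt',[491,198,0])):
    for d in r[:2]: print(k,d['score'],np.round(d['extent']))
    if r: print(*fit([(C,r[0]['region'].astype(float))],k,p0))
v=im[:,:,::-1].copy()
for k,p in(('board',[526.7,49.6,7.4]),('corner_stop',[671,192.3,-2])):
    for b in MODEL[k]: cv2.polylines(v,[cv2.convexHull(proj(C,place(p,b)).astype(np.float32)).astype(int)],True,(0,0,255))
cv2.imwrite('pics/w1.png',v); o=get_obs(); print(o['t'],o['grip_width'],o['wrist_force'],o['tcp_pos'])
E
```

```text
board 0.96 [222. 199. 196. 114.]
[527.78245175  46.90749422   7.09914288] 0.9648779856301378
corner_stop 0.72 [287. 272. 207.  99.]
[670.88841309 188.85673796  -1.79342028] 0.5941431735651754
salt 0.92 [380. 171.  43.  40.]
[490.18139638 190.71790647  15.12471915] 0.7918514867750944
4.3 59.88968840951325 [-0.11224303 -0.3855713   0.37804786] [470.00399817  59.97753475 260.00763223]
```

View pics/w1.png

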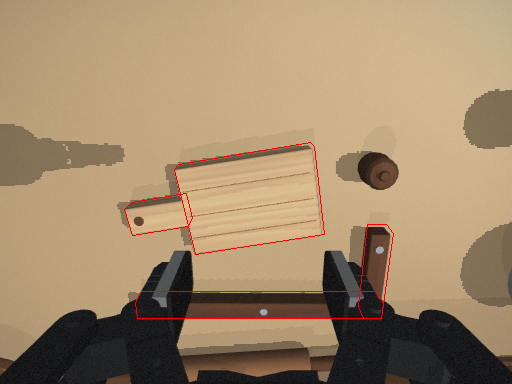

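The overlay matches the board to within about 3 mm. The salt pot at (378,171) is well clear of the push path. Now I'll push it into the rail with two fingertips.

```bash
cat >> h.py <<'E'
SY=-1.9; ST=[671,190,SY]
def inst(x,y): return place(ST,np.array([[x,y,0.]]))[0,:2]
def press(x,y,dx,dy,yaw,z,lim,n):
    "step in the stop frame from (x,y) by (dx,dy) until the push force exceeds lim"
    u=inst(dx,dy)-inst(0,0); u/=np.linalg.norm(u); f0=get_obs()['wrist_force'][:2]; L=[]
    for i in range(n):
        x+=dx;y+=dy
        move_l([*inst(x,y),z],[180,0,yaw],speed=25)
        o=get_obs(); f=-(o['wrist_force'][:2])@u; L.append(round(float(f),1))
        if f>lim: break
    print('end',x,y,L,'t',o['t']); return x,y
E
python3 - <<'E'
from h import *
B=[527.5,48,7.2]; Z=4
def bp(x,y): return place(B,np.array([[x,y,0.]]))[0,:2]
a=bp(-92,-12)
goto([*a,60],[180,0,187.2-360]); move_l([*a,Z],speed=100)
move_l([*bp(-68,-12),Z],speed=80)
print(get_obs()['wrist_force'],get_obs()['t'])
s=np.array(bp(-68,-12)); e=inst(-121-12,0)
# stop-frame y of start, kept constant
a=np.radians(SY); R=np.array([[np.cos(a),-np.sin(a)],[np.sin(a),np.cos(a)]]); l=R.T@(s-ST[:2]); print(l)
for k in(.5,1):
    x=l[0]+(-133-l[0])*k; yaw=187.2-360+(SY-7.2)*k
    move_l([*inst(x,l[1]),Z],[180,0,yaw],speed=50); print(get_obs()['wrist_force'],get_obs()['t'])
press(-133,l[1],2.5,0,178.1-360+0,Z,8,9)
o=get_obs();print(o['tcp_pos'],o['wrist_force'])
im=get_image('top'); cv2.imwrite('pics/t2.png',cv2.resize(im[130:270,170:350,::-1],None,fx=4,fy=4,interpolation=cv2.INTER_CUBIC))
E
```

```text
[-0.60096935 -0.32351402 -0.05445221] 6.2917
[-203.95931271 -169.28341302]
[-0.88891262 -0.02892543 -0.22548928] 7.15
[ 0.38566568 -0.47631702  0.08760858] 8.0083
end -118.0 -169.28341301679887 [3.3, 2.6, 1.8, 1.7, 4.5, 10.3] t 9.5083
[544.08594494  24.96798603   3.53112986] [-10.2877913    0.72507153   8.37009894]
```

View pics/t2.png

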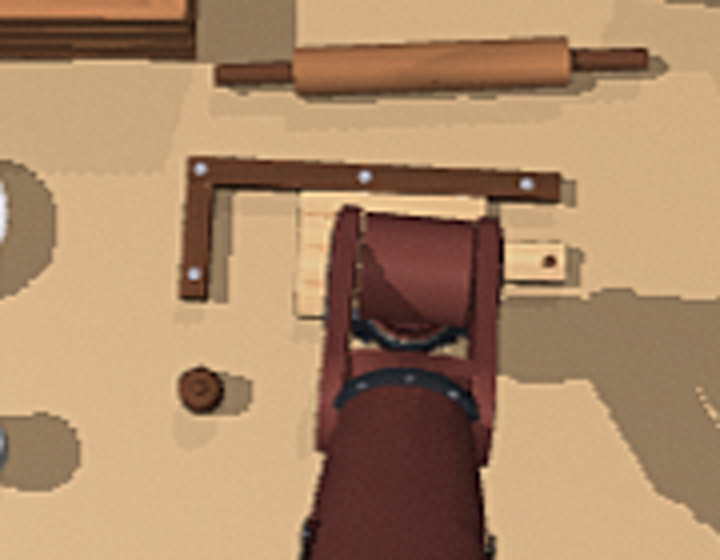

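The board's long side is flush on the rail, about 70 mm short of the block at left. Next I'll straddle the handle and push on the shoulders toward the block.

```bash
python3 - <<'E'
from h import *
Z=4; yaw=88.1
o=get_obs(); p=inst(-130,-169.3); move_l([*p,Z],speed=80); move_l([*p,110],speed=200)
grip(54)
goto([*inst(-55,-272),110],[180,0,yaw]); move_l([*inst(-55,-272),Z],speed=120)
print(get_obs()['wrist_force'],get_obs()['t'])
x,y=-55,-272
for yy in(-245,-220,-200,-190,-183):
    move_l([*inst(x,yy),Z],speed=50); print(yy,np.round(get_obs()['wrist_force'],1))
x,y=press(x,-183,0,2.5,yaw,Z,9,11)
o=get_obs();print(o['tcp_pos'],o['wrist_force'],o['t'])
E
```

```text
[0.07175515 0.38135655 0.20018089] 13.0833
-245 [-0.4 -0.7  0.5]
-220 [ 0.   0.5 -0.2]
-200 [-0.5 -0.7  0.1]
-190 [-0.4  0.3 -0.4]
-183 [ 0.5 -0.1  0.4]
end -55 -165.5 [0.7, 1.4, 1.7, 0.4, 1.1, 8.6, 14.5] t 17.3667
[610.17083689  21.77731383   4.08722517] [ -2.27611751 -14.40877867   0.65641946] 17.3667
```

```bash
python3 - <<'E'
from h import *
p=inst(-55,-182); move_l([*p,4],speed=80); move_l([*p,110],speed=200)
goto([*inst(-230,-90),330],[180,0,178.1-360]); wait(.3)
o=get_obs(); im=get_image('wrist'); C=cam('wrist',o)
for k,p0 in(('board',[613,112,-1.9]),('corner_stop',ST)):
    r=regions_of(k,'wrist')
    if r: print(k,r[0]['score'],*fit([(C,r[0]['region'].astype(float))],k,p0))
u,v=proj(C,np.array([[*inst(-50,-110),25.]]))[0].astype(int); print(u,v)
M=cv2.getRotationMatrix2D((int(u),int(v)),0,3); M[:,2]+=[390-u,290-v]
cv2.imwrite('pics/w3.png',cv2.warpAffine(im[:,:,::-1],M,(780,580),flags=cv2.INTER_CUBIC)); print(get_obs()['t'])
E
```

```text
board 0.88 [612.56739302 110.82885299  -1.80392514] 0.8792735763743605
corner_stop 0.56 [672.98189485 188.89769123  -2.922463  ] 0.4341301840270062
245 265
20.1083
```

View pics/w3.png

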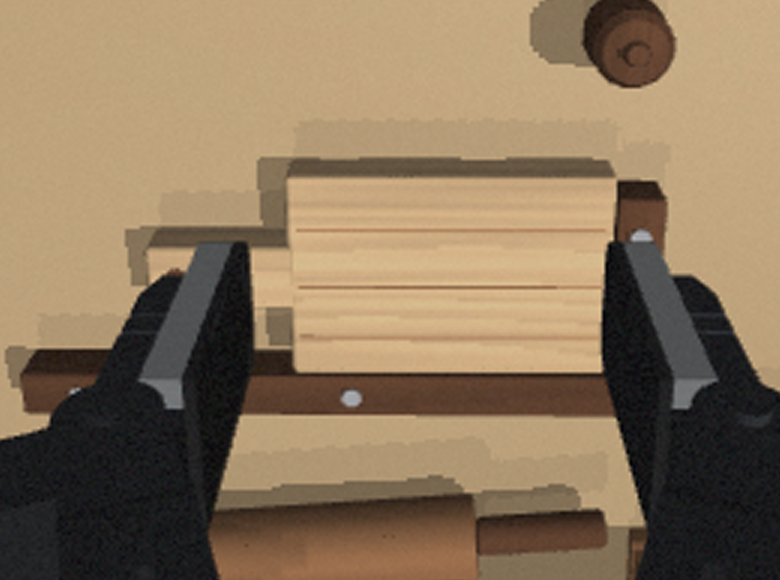

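The blade looks seated on the rail (edge at row 373) and at the block (edge at column 617), with no visible gap. One gentle last nudge against the rail, then a check from the top.

```bash
python3 - <<'E'
from h import *
Z=4;yaw=178.1-360
goto([*inst(-150,-93),100],[180,0,yaw]); move_l([*inst(-150,-93),Z],speed=150)
move_l([*inst(-127,-93),Z],speed=60)
press(-127,-93,2,0,yaw,Z,9,7)
move_l([*inst(-140,-93),Z],speed=80); move_l([*inst(-140,-93),150],speed=200)
goto([350,-200,250],[180,0,yaw]); wait(.2)
im=get_image('top'); cv2.imwrite('pics/t4.png',cv2.resize(im[130:260,180:360,::-1],None,fx=4.4,fy=4.4,interpolation=cv2.INTER_CUBIC))
for k,p0 in(('board',[613,112,-1.9]),('corner_stop',ST)):
    r=regions_of(k,'top')
    if r: print(k,r[0]['score'],*fit([(cam('top'),r[0]['region'].astype(float))],k,p0))
for k in("salt","cup","cutter","jar","bowl","pin","scraper"): print(k,[np.round(d["extent"]).tolist() for d in spot_in(k,'top')[:1]])
print(get_obs()['t'],get_obs()['wrist_force'])
E
```

```text
end -117 -93 [0.4, 0.8, 1.1, 5.3, 9.2] t 23.6417
board 0.83 [613.55337001 115.30495704  -1.79920826] 0.959449444150344
corner_stop 0.59 [673.29864668 192.65622182  -2.5721502 ] 0.8685679611650485
salt [[388.0, 212.0, 25.0, 23.0]]
cup [[162.0, 243.0, 22.0, 21.0]]
cutter [[384.0, 240.0, 9.0, 19.0]]
jar [[387.0, 210.0, 24.0, 22.0]]
bowl [[152.0, 185.0, 36.0, 35.0]]
pin [[276.0, 145.0, 109.0, 11.0]]
scraper [[125.0, 231.0, 53.0, 31.0]]
27.025 [-0.43868889 -0.90327576 -0.14737453]
```

View pics/t4.png

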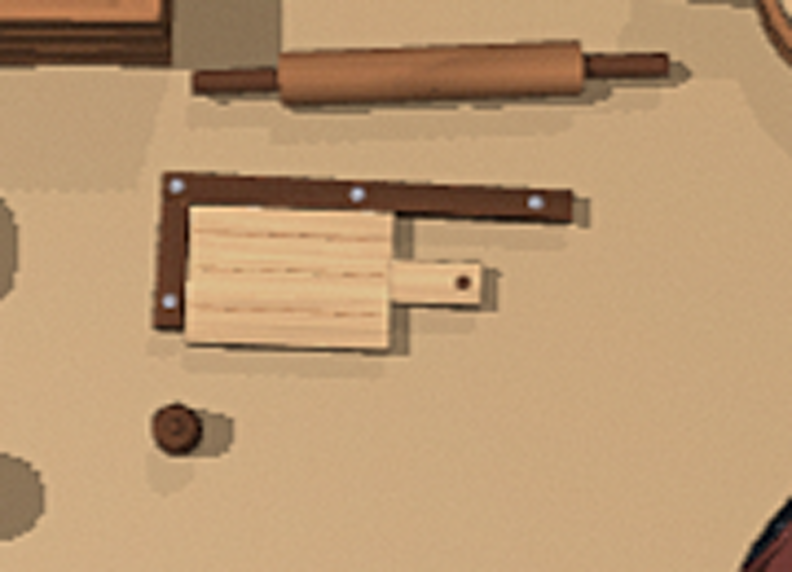

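The board sits fully in the corner (inner corner near (188,207)), the salt pot is untouched, and the arm is clear of everything.

```bash
python3 -c "
from station import *
print(sign_off())"
```

```text
the job is handed in; nothing more can be done
None
```

The board is home in the corner stop, long side on the rail and handle-free end against the block, with no gap visible; the other things look undisturbed, and I handed the job in at about 27 s of the 42 s allowed.

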